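# Find top dead centre of a pump camshaft on the bench centres

### The job

The dosing pump's camshaft stands upright between the bench centres and we need the top of its lobe lined up for marking. Slide the dial gauge up to the cam until its needle stands in the green band and let go of it, then turn the camshaft until the plunger stands at the very top of the lobe, where the needle reads highest, and leave it there with the gauge as you set it. Never let the needle reach the red, and leave the other things on the bench alone.

Things in the scene. Friction and masses are not known exactly. Their poses are not given: they have to be found in the camera images.
- bench_centres: grey bench-centre fixture, fixed: base plate 70 (x) x 240 (y) x 18 mm, origin centre of its underside, z up, y along its length. The camshaft's vertical axis is at y = -65 mm; behind it a column (y = -96 to -116 mm) carries an overarm, 24 mm wide, underside 92 and top 105 mm above the bench, out to y = -50 mm. The gauge's rail runs along y at x = 0, on the +y side of the shaft
- cam_axis (a point): fixed point on the shaft axis, 63 mm above the bench, axes as bench_centres (they do not turn). Steel cam, 55 to 71 mm above bench: round, 22 mm radius, with one lobe whose nose (8 mm radius) reaches 32 mm. At the start the round part faces the plunger; turning 1.3 to 2.6 rad ANTICLOCKWISE seen from above brings the lobe's top to it; the angle is not measured. Friction 0.11 N m: stays where left
- knob_grip (a point): fixed point on the camshaft's axis, 143 mm above the bench, axes as bench_centres (they do not turn): gripping height on the black knurled knob that turns the camshaft. The knob is 38 mm across, from 125 to 155 mm above the bench, clear all round; the shaft can turn a full turn either way
- gauge: dial gauge on its carriage; origin on the base plate's top under the dial's centre, axes as bench_centres. Slides along y, towards -y to near the cam, 45 mm of travel, 9 N friction, stays where left. Dial 54 mm across, 22 mm thick, top 90 mm above the bench, faces -x: a tick per mm, green band 3 to 5.5 mm, red band 17 to 18 mm, red needle going clockwise as the plunger is pressed in
- gauge_grip (a point): middle of the upright blue round handle on top of the gauge, 15 mm across, from 96 to 135 mm above the bench; this point is 119 mm above the bench and moves with the gauge
- plunger_tip (a point): centre of the 8 mm steel ball at the plunger's end, 63 mm above the bench on the gauge's line to the shaft axis. When the ball bears on the round part of the cam its centre is 26 mm from the shaft's axis, on the very top of the lobe 36 mm
- plunger (a joint): how far the gauge's plunger is pressed in, m: 0 free, 0.018 fully in (solid). Sprung, 1.1 N when free and 0.22 N more per mm. The lobe presses it in 10 mm more than the round part does, over about 0.95 rad of shaft turn either side of the top; 0.1 rad off the top it is 0.36 mm lower, 0.2 rad off 1.5 mm lower
- marker: white and red marker pen, 135 mm long, lying on the bench; bystander
- sample_pot: translucent pot with a white screw cap, 46 mm across, 66 mm tall, standing; bystander
- sample_cup: white cup with a blue screw cap, 48 mm across, 60 mm tall, standing; bystander
- match_box: small red match box, 36 x 53 x 14 mm, lying; bystander

How it is judged:
By the outcome, as a careful person would: the job done as asked, in the order asked, and still so for the second after the job is handed in, with the robot touching nothing.
It also fails if it takes over 72 s, if anything falls off the work surface, if the arm or the gripper's body presses on something with over 40 N, if the wrist force passes 120 N, or if a joint passes its speed limit or range.

### The arm

A 7-joint arm with a two-finger parallel gripper is mounted at the origin on a cart in front of the work surface, level with it; the furniture and walls round the work are solid. World frame = base frame: x ahead of the robot, y to its left, z up, the work surface at z = 0. Lengths are in m, angles in rad, forces in N, time in s.
With the tool pointing down it reaches from about 0.425 to 0.8 m from the base axis. Payload 8.3 kg.
Tool frame: the origin (TCP) lies midway between the tips of the shut fingers; the grasp point (between the pads) lies 19 mm behind it (arm.pinch_z is the distance from the TCP to the grasp point, in m); z points along the fingers, y is the direction in which the jaws open and shut (so a half turn about z gives the same grasp; the last joint's range is limited). The gripper opens to 85 mm and grips with 20 to 120 N. Pads are 22 mm wide; open, the fingers measure 114 mm over their backs; the gripper's body (76 mm by 85 mm) begins 54 mm behind the grasp point. The pads swing forward as they close: fully open they stand 13 mm farther back than shut.
Start: joints at [-1.28, 0.383, 0.016, 1.37, -0.006, 1.388, -0.046], TCP at [0.216, 0.586, 0.231] pointing down, gripper open.
Joint ranges: [-2.95, 2.95], [-0.25, 2.06], [-1.52, 1.56], [0.18, 2.33], [-1.44, 4.58], [0.02, 2.06], [-3.01, 3.01]. Speed limits (rad/s): [2.39, 2.39, 3.01, 3.01, 3.14, 3.14, 3.14].

### API

Orientations are given as a unit quaternion [x, y, z, w].
In Python, from cell import arm gives the robot as it stands.
- The arm moves only by the tool servo_tool, never from a script. Its argument "steps" is a list of rows, each a list of 6 numbers: the shift along the tool's x, y, z in cm, then the turn, a rotation vector about the tool's x, y, z in degrees. A call has 1 to 5 rows; each row is the pose to reach, as a shift and turn from the pose commanded when the call began, along the tool's axes at that moment; what a row does not reach only later rows make up. A row lasts 1/10 s, in which the tool goes at most 50 mm and 8.59 degrees, less where a joint would pass 70% of its speed; a pose out of reach is approached as far as the arm can. A call with a gripper value outside its range is refused whole. "fingers" is the finger opening in cm, from 0 to 8.54, set as the call begins (left out, the last holds). The fingers move at their own pace and stop on an object; "squeeze" is the grip in N (left out, the last holds). Time passes only in rows, so rows that repeat a pose let the fingers close. It gives the time, the measured TCP pose, the force and the opening at its end, in the units of the state.
- arm.sense(): the state, without advancing time (a new reading comes with each control period).
- arm.camera(name): name is "scene" or "side" or "wrist"; returns the picture (400x640x3 uint8, red, green, blue); there is no depth.
- arm.camera_info(name): a dict with "mtx" (3x3 intrinsics, pixels), "dist_coeffs" ([k1, k2, p1, p2, k3] as OpenCV has them; the pictures are not rectified), "rvec" (rotation vector, rad) and "tvec" (3), from world to camera coordinates, as OpenCV has them; the wrist camera has in their place "T_tool_cam" (4x4, takes a point from camera to tool coordinates, whose origin is the TCP and whose axes are the flange's). Camera axes: x right, y down, z forward; pixel columns grow to the right and rows downward; lengths in m; the calibration is good to about 2 mm. A picture is of the moment at which its call begins: read the wrist's pose just before it. camera_info takes no time and is no camera call.
- arm.job_done(): hands the job in, once; it reports no verdict.
Trained networks look in the newest picture that a camera, given by its name, has taken for a name from the list of things; names that differ only in an ending like _2 or _b are one class to them, and where a whole thing is asked for, a point or a joint stands for the part that bears it (a point fixed in the world has none). Each returns a list of dicts, best first, with "p" (0 to 1); they miss things now and then, are a little off and sometimes report something else, mostly with a low value. They report only what shows in the picture. A call takes as long as a camera call.
- arm.outline_of(camera, thing): "mask" (400x640 bool, what is visible of it).
- arm.tip_of(camera, thing): "xyz" ([x, y, z] in m, in world coordinates, good to about 4 mm: a listed point, or the origin of a listed thing).
The state is a dict: "time": time; "joint_pos": joint angles; "joint_vel": joint speeds; "effort": joint torques, N m; "ee_pos": TCP position; "tool_rot": TCP orientation; "ft_force": force on the tool from outside, world axes, zero at the start; "ft_torque": the same for the moment, N m; "gripper_width": finger opening in m.
Only numpy, scipy, OpenCV 4.12 (cv2) and the standard library are available. Lean on these libraries where they do the work, as an engineer would, in place of code of your own. Each camera call takes 0.05 s, during which the arm holds its last target.

## Working session

There is one attempt and no reset: what is moved stays moved. The work goes in short steps, Python scripts to look and compute and a tool call to move; the robot and the scene stay as the last step left them, time stands still between calls to the robot, and variables do not carry over. Pictures are saved under pics/ and viewed, and the job is handed in when it is done.

Besides the shell and the picture viewer there is one more tool, called as a command line: name --pt "numbers of a row" for each row, then --argument value for the rest. servo_tool: Moves the arm, as the interface text tells. Its arguments: {"type":"object","properties":{"steps":{"type":"array"},"fingers":{"type":"number"},"squeeze":{"type":"number"}},"required":["steps"]}

```bash
mkdir -p pics; ls; python3 - <<'E'
from cell import arm
import cv2,numpy as np
np.set_printoptions(precision=4,suppress=True)
s=arm.sense();print(s)
for c in ["scene","side","wrist"]:
    im=arm.camera(c);cv2.imwrite(f"pics/{c}0.png",im[:,:,::-1])
    print(c,arm.camera_info(c))
    for t in ["bench_centres","cam_axis","knob_grip","gauge","gauge_grip","plunger_tip"]:
        r=arm.tip_of(c,t);print(t,[(np.round(x["xyz"],4),round(x["p"],2)) for x in r[:2]])
print(arm.sense()["time"],arm.pinch_z)
E
```

```text
pics
{'time': 0.0, 'joint_pos': array([-1.2799,  0.3843,  0.0164,  1.3711, -0.0063,  1.3882, -0.0465]), 'joint_vel': array([-0.0001,  0.0022, -0.0003,  0.0012,  0.0005,  0.0008,  0.0016]), 'effort': array([ -0.0003, -62.7602,   0.8439, -37.1825,   0.0165,   0.0142,
        -0.    ]), 'ee_pos': array([0.2164, 0.5858, 0.2303]), 'tool_rot': array([ 0.176 ,  0.9844, -0.001 , -0.0002]), 'ft_force': array([-0.9621,  0.092 , -0.6067]), 'ft_torque': array([-0.0038,  0.0186,  0.0002]), 'gripper_width': 0.08548841594178476}
scene {'mtx': array([[369.3113,   0.    , 317.1092],
       [  0.    , 369.3113, 199.8786],
       [  0.    ,   0.    ,   1.    ]]), 'dist_coeffs': array([-0.047,  0.   ,  0.   ,  0.   ,  0.   ]), 'rvec': array([ 2.189 , -0.9797,  0.4051]), 'tvec': array([-0.2208,  0.3881,  0.8604])}
bench_centres [(array([ 0.4369,  0.1125, -0.0045]), 0.85)]
cam_axis [(array([ 0.5446, -0.2459,  0.0021]), 0.74), (array([0.4355, 0.0469, 0.0656]), 0.72)]
knob_grip [(array([0.4331, 0.0489, 0.1466]), 0.82)]
gauge [(array([0.4425, 0.1675, 0.0192]), 0.93)]
gauge_grip [(array([0.4419, 0.1657, 0.116
[... 536 characters left out ...]
483, 0.1432]), 0.59)]
gauge [(array([0.4387, 0.1679, 0.0155]), 0.72)]
gauge_grip [(array([0.4453, 0.1627, 0.1198]), 0.72), (array([0.4233, 0.3259, 0.0015]), 0.18)]
plunger_tip []
wrist {'mtx': array([[332.0249,   0.    , 316.0041],
       [  0.    , 332.0249, 193.672 ],
       [  0.    ,   0.    ,   1.    ]]), 'dist_coeffs': array([-0.05,  0.  ,  0.  ,  0.  ,  0.  ]), 'T_tool_cam': array([[ 0.0003, -0.9652, -0.2615,  0.0664],
       [ 1.    ,  0.0004,  0.    ,  0.0002],
       [ 0.0001, -0.2615,  0.9652, -0.1423],
       [ 0.    ,  0.    ,  0.    ,  1.    ]])}
bench_centres []
cam_axis [(array([ 0.4347,  0.4826, -0.0003]), 0.19)]
knob_grip []
gauge []
gauge_grip []
plunger_tip []
1.05 0.0187
```

View pics/scene0.png

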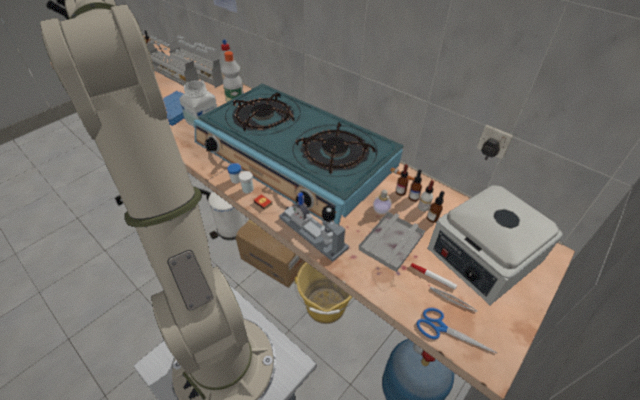

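View pics/side0.png

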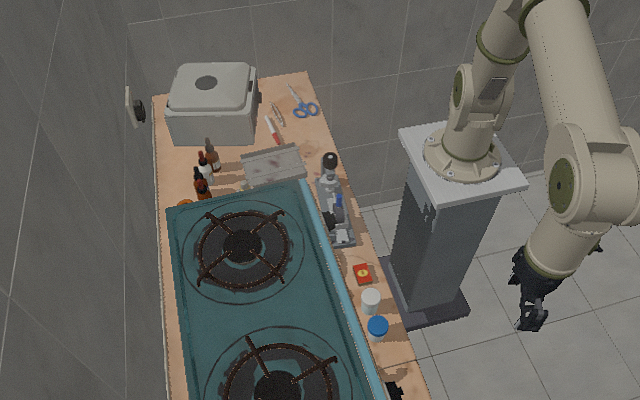

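View pics/wrist0.png

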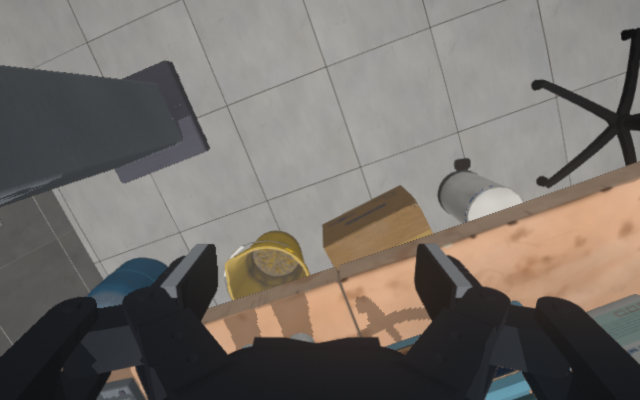

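```bash
python3 - <<'E'
from cell import arm
import cv2,numpy as np
np.set_printoptions(precision=4,suppress=True)
for c in ["scene","side"]:
    i=arm.camera_info(c);R=cv2.Rodrigues(i["rvec"])[0];print(c,-R.T@i["tvec"])
a=cv2.imread("pics/scene0.png")[180:265,260:370];b=cv2.imread("pics/side0.png")[140:260,290:400]
cv2.imwrite("pics/z0.png",cv2.resize(a,None,fx=7,fy=7,interpolation=cv2.INTER_CUBIC))
cv2.imwrite("pics/z1.png",cv2.resize(b,None,fx=5,fy=5,interpolation=cv2.INTER_CUBIC))
E
```

```text
scene [-0.1003 -0.3838  0.8845]
side [0.6652 0.88   1.0646]
```

View pics/z0.png

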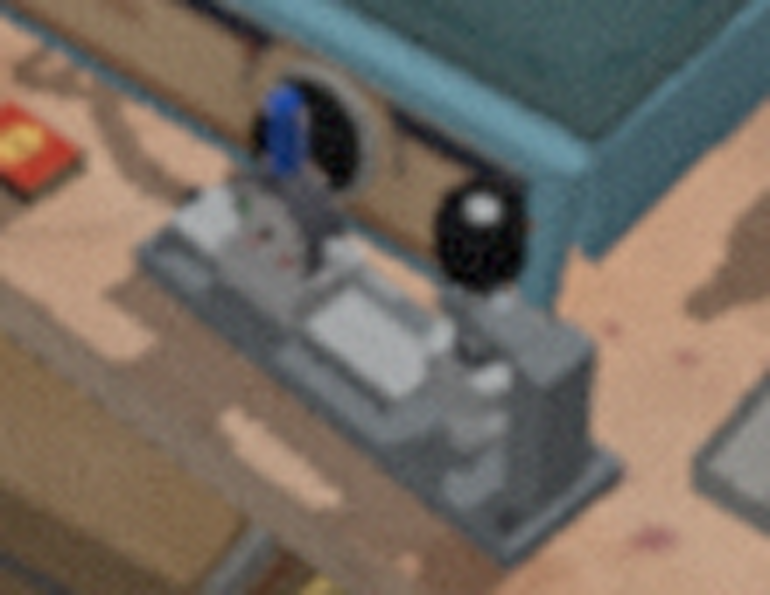

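View pics/z1.png

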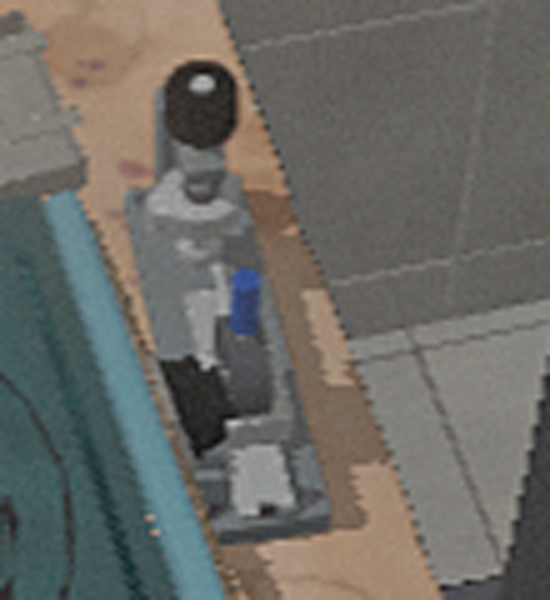

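```bash
cat > h.py <<'E'
from cell import arm
import cv2,numpy as np
np.set_printoptions(precision=4,suppress=True)
def ray(c,uv):
    i=arm.camera_info(c);R=cv2.Rodrigues(i["rvec"])[0]
    n=cv2.undistortPoints(np.array([[uv]],float),i["mtx"],i["dist_coeffs"])[0,0]
    d=R.T@np.array([n[0],n[1],1]);return -R.T@i["tvec"],d/np.linalg.norm(d)
def tri(ps):
    A=np.zeros((3,3));b=np.zeros(3);L=[]
    for c,uv in ps:
        o,d=ray(c,uv);P=np.eye(3)-np.outer(d,d);A+=P;b+=P@o;L.append((o,P))
    x=np.linalg.solve(A,b);return x,[np.linalg.norm(P@(x-o)) for o,P in L]
E
python3 - <<'E'
from h import *
S=lambda x,y:("scene",(260+x/7,180+y/7));D=lambda x,y:("side",(290+x/5,140+y/5))
print("stove",tri([S(585,160),D(60,200)]))
print("knobtop",tri([S(482,208),D(203,82)]))
print("handletop",tri([S(290,92),D(245,272)]))
print("handlebot",tri([S(290,170),D(245,330)]))
E
```

```text
stove (array([0.5153, 0.0648, 0.1056]), [np.float64(0.004072654180774814), np.float64(0.0040726541807749)])
knobtop (array([0.4314, 0.0487, 0.1556]), [np.float64(0.0015994517682649204), np.float64(0.0015994517682648857)])
handletop (array([0.4409, 0.162 , 0.1374]), [np.float64(0.0025693175741610314), np.float64(0.0025693175741610865)])
handlebot (array([0.4399, 0.163 , 0.0911]), [np.float64(0.00260244036501028), np.float64(0.0026024403650101507)])
```

```bash
cat >> h.py <<'E'
from scipy.spatial.transform import Rotation as Ro
def down(th):  # tool y axis at azimuth th deg, z down
    y=np.array([np.cos(np.radians(th)),np.sin(np.radians(th)),0]);z=np.array([0,0,-1.]);x=np.cross(y,z)
    return Ro.from_matrix(np.array([x,y,z]).T)
def rel(p,R):
    s=arm.sense();R0=Ro.from_quat(s["tool_rot"])
    d=R0.inv().apply(np.array(p)-s["ee_pos"])*100;r=(R0.inv()*R).as_rotvec(degrees=True)
    print("t",round(s["time"],2),"pos",s["ee_pos"],"row",np.round(d,2),np.round(r,2),"q7",np.round(s["joint_pos"],2),"F",s["ft_force"],"w",round(s["gripper_width"],4))
E
python3 - <<'E'
from h import *
rel([.441,.155,.26],down(86))
E
```

```text
t 1.05 pos [0.2165 0.5863 0.2313] row [-36.   -32.68  -2.87] [ -0.    -0.   -16.27] q7 [-1.28  0.38  0.02  1.37 -0.01  1.39 -0.05] F [0.0499 0.0752 0.4915] w 0.0852
```

servo_tool --pt "-36 -32.7 -2.9 0 0 -16.3" --pt "-36 -32.7 -2.9 0 0 -16.3" --pt "-36 -32.7 -2.9 0 0 -16.3" --pt "-36 -32.7 -2.9 0 0 -16.3" --pt "-36 -32.7 -2.9 0 0 -16.3" --fingers 4.5

```text
time: 1.55
ee_pos: [0.3323, 0.363, 0.2465]
tool_rot: [0.035, 0.999, 0.0, 0.0]
ft_force: [0.7, -0.7, 0.1]
gripper_width: 0.0448
```

```bash
python3 - <<'E'
from h import *
rel([.441,.155,.26],down(86))
E
```

```text
t 1.55 pos [0.3323 0.363  0.2465] row [-12.28 -20.    -1.36] [0.04 0.01 0.03] q7 [-0.98  0.09  0.09  1.7  -0.01  1.35  0.62] F [ 0.7488 -0.6618  0.1294] w 0.0448
```

servo_tool --pt "-12.2 -20 -1.3 0 0 0" --pt "-12.2 -20 -1.3 0 0 0" --pt "-12.2 -20 -1.3 0 0 0" --pt "-12.2 -20 -1.3 0 0 0" --pt "-12.2 -20 -1.3 0 0 0"

```text
time: 2.05
ee_pos: [0.4408, 0.1532, 0.2599]
tool_rot: [0.036, 0.999, 0.0, 0.001]
ft_force: [0.3, 0.3, 0.5]
gripper_width: 0.0451
```

```bash
python3 - <<'E'
from h import *
rel([.441,.155,.26],down(86))
im=arm.camera("wrist");cv2.imwrite("pics/w1.png",im[:,:,::-1])
for t in ["knob_grip","gauge","gauge_grip","plunger_tip","cam_axis"]:
        r=arm.tip_of("wrist",t);print(t,[(np.round(x["xyz"],4),round(x["p"],2)) for x in r[:2]])
E
```

```text
t 2.05 pos [0.4408 0.1532 0.2599] row [-0.    0.18 -0.01] [ 0.02  0.07 -0.17] q7 [-0.72  0.02  0.33  1.75 -0.    1.38  1.1 ] F [0.2976 0.287  0.5359] w 0.0451
knob_grip [(array([0.4327, 0.0484, 0.1406]), 0.56)]
gauge [(array([0.4317, 0.4138, 0.0038]), 0.63), (array([0.4405, 0.1598, 0.0196]), 0.58)]
gauge_grip [(array([0.4409, 0.1681, 0.1224]), 0.71)]
plunger_tip [(array([0.4347, 0.0939, 0.0632]), 0.58)]
cam_axis [(array([0.4306, 0.0514, 0.065 ]), 0.67)]
```

View pics/w1.png

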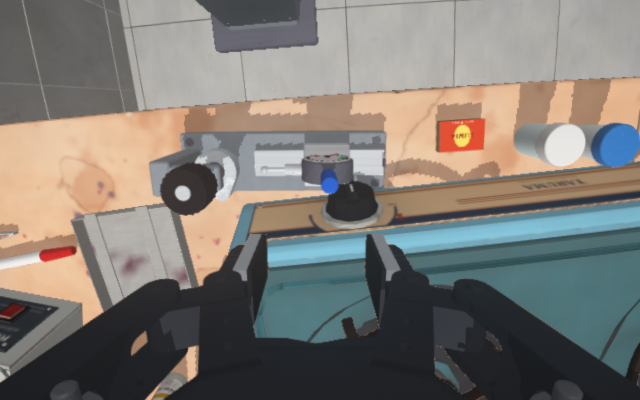

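```bash
cat >> h.py <<'E'
def pose(pinch,th,tilt):
    R=down(th)*Ro.from_euler('y',-tilt,degrees=True)
    return np.array(pinch)+0.0187*R.apply([0,0,1]),R
E
python3 - <<'E'
from h import *
for t in (20,30,40):rel(*pose([.441,.165,.19],86,t))
a=cv2.imread("pics/w1.png")[110:220,140:400]
cv2.imwrite("pics/z2.png",cv2.resize(a,None,fx=3,fy=3,interpolation=cv2.INTER_CUBIC))
E
```

```text
t 2.35 pos [0.439  0.1582 0.2591] row [-0.8   0.69  8.66] [  0.04 -20.02   0.14] q7 [-0.73  0.02  0.32  1.75 -0.01  1.38  1.1 ] F [-0.0022  0.1606 -0.8237] w 0.0448
t 2.35 pos [0.439  0.1582 0.2591] row [-1.1   0.69  8.52] [  0.05 -30.02   0.13] q7 [-0.73  0.02  0.32  1.75 -0.01  1.38  1.1 ] F [-0.0022  0.1606 -0.8237] w 0.0448
t 2.35 pos [0.439  0.1582 0.2591] row [-1.36  0.69  8.34] [  0.06 -40.02   0.13] q7 [-0.73  0.02  0.32  1.75 -0.01  1.38  1.1 ] F [-0.0022  0.1606 -0.8237] w 0.0448
```

View pics/z2.png

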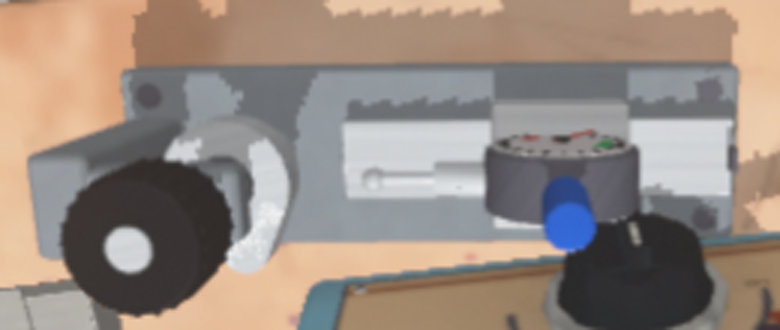

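servo_tool --pt "-1 0.7 5 0 -8 0" --pt "-1 0.7 8.5 0 -16 0" --pt "-1.1 0.7 8.5 0 -24 0" --pt "-1.1 0.7 8.5 0 -30 0" --pt "-1.1 0.7 8.5 0 -30 0"

```text
time: 2.85
ee_pos: [0.4476, 0.1644, 0.1722]
tool_rot: [0.03, 0.965, -0.009, 0.259]
ft_force: [-0.6, -0.2, 0.1]
gripper_width: 0.0449
```

```bash
python3 - <<'E'
from h import *
for z in (.19,.121): rel(*pose([.441,.165,z],86,30))
im=arm.camera("wrist");cv2.imwrite("pics/w2.png",im[:,:,::-1])
for t in ["knob_grip","gauge_grip","plunger_tip","cam_axis"]:
        r=arm.tip_of("wrist",t);print(t,[(np.round(x["xyz"],4),round(x["p"],2)) for x in r[:2]])
E
```

```text
t 2.85 pos [0.4476 0.1644 0.1722] row [-0.32  0.01 -0.01] [0.08 0.01 0.41] q7 [-0.79 -0.2   0.09  2.26  0.55  0.77  0.48] F [-0.5731 -0.2404  0.0967] w 0.0449
t 2.85 pos [0.4476 0.1644 0.1722] row [3.14 0.03 5.97] [0.08 0.01 0.41] q7 [-0.79 -0.2   0.09  2.26  0.55  0.77  0.48] F [-0.5731 -0.2404  0.0967] w 0.0449
knob_grip [(array([0.4345, 0.0464, 0.1409]), 0.76), (array([0.4449, 0.1665, 0.1201]), 0.3)]
gauge_grip [(array([0.4452, 0.1671, 0.1248]), 0.66)]
plunger_tip [(array([0.4336, 0.0974, 0.0597]), 0.83)]
cam_axis [(array([0.4307, 0.0498, 0.0648]), 0.77)]
```

View pics/w2.png

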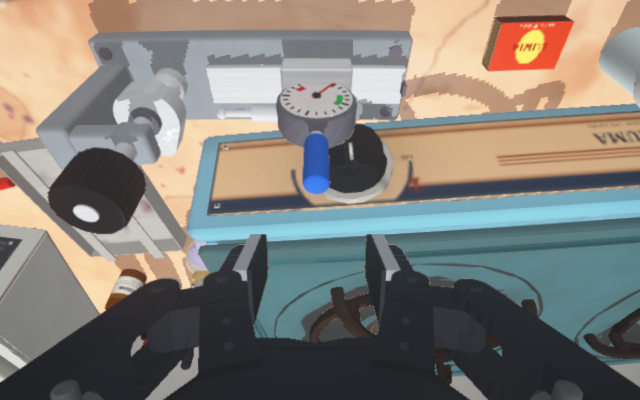

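```bash
python3 - <<'E'
from h import *
for z in (.15,.121): rel(*pose([.442,.166,z],86,20))
E
```

```text
t 3.1 pos [0.452  0.1637 0.1751] row [2.46 0.16 3.51] [ 0.05  9.97 -0.03] q7 [-0.78 -0.2   0.1   2.24  0.54  0.77  0.49] F [0.0327 0.0522 0.1667] w 0.0452
t 3.1 pos [0.452  0.1637 0.1751] row [3.9  0.15 6.02] [ 0.05  9.97 -0.03] q7 [-0.78 -0.2   0.1   2.24  0.54  0.77  0.49] F [0.0327 0.0522 0.1667] w 0.0452
```

servo_tool --pt "2.4 0.2 3.5 0 8 0" --pt "2.4 0.2 3.5 0 10 0" --pt "2.4 0.2 3.5 0 10 0"

```text
time: 3.4
ee_pos: [0.4495, 0.165, 0.1319]
tool_rot: [0.035, 0.984, -0.006, 0.173]
ft_force: [0.4, 0.7, 0.5]
gripper_width: 0.0452
```

```bash
python3 - <<'E'
from h import *
for z in (.15,.121): rel(*pose([.442,.166,z],86,20))
im=arm.camera("wrist");cv2.imwrite("pics/w3.png",im[:,:,::-1])
for t in ["gauge_grip"]:
        r=arm.tip_of("wrist",t);print(t,[(np.round(x["xyz"],4),round(x["p"],2)) for x in r[:2]])
for z in (.15,.121): rel(*pose([.442,.166,z],86,20))
E
```

```text
t 3.4 pos [0.4495 0.165  0.1319] row [ 0.09  0.05 -0.09] [-0.06 -0.08 -0.11] q7 [-0.79 -0.07  0.21  2.18  0.32  0.78  0.72] F [0.3771 0.7268 0.4602] w 0.0452
t 3.4 pos [0.4495 0.165  0.1319] row [1.08 0.05 2.64] [-0.06 -0.08 -0.11] q7 [-0.79 -0.07  0.21  2.18  0.32  0.78  0.72] F [0.3771 0.7268 0.4602] w 0.0452
gauge_grip [(array([0.4461, 0.1676, 0.1193]), 0.84)]
t 3.5 pos [0.4488 0.1654 0.1323] row [ 0.03  0.01 -0.02] [-0.    0.07 -0.03] q7 [-0.79 -0.07  0.21  2.18  0.32  0.78  0.71] F [-0.2843 -0.2554  0.8056] w 0.0452
t 3.5 pos [0.4488 0.1654 0.1323] row [1.03 0.01 2.7 ] [-0.    0.07 -0.03] q7 [-0.79 -0.07  0.21  2.18  0.32  0.78  0.71] F [-0.2843 -0.2554  0.8056] w 0.0452
```

View pics/w3.png

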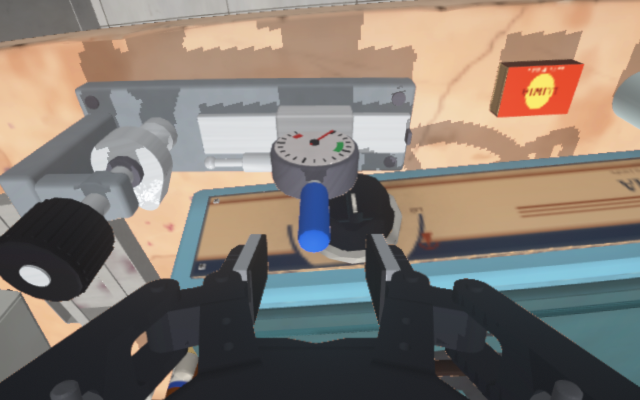

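servo_tool --pt "0.5 0 1.4 0 0 0" --pt "0.9 0 2.7 0 0 0" --pt "0.9 0 2.7 0 0 0"

```text
time: 3.8
ee_pos: [0.4477, 0.165, 0.1025]
tool_rot: [0.034, 0.984, -0.007, 0.173]
ft_force: [-0.2, -0.2, 0.3]
gripper_width: 0.0449
```

servo_tool --pt "0 0 0 0 0 0" --pt "0 0 0 0 0 0" --pt "0 0 0 0 0 0" --pt "0 0 0 0 0 0" --fingers 0.5 --squeeze 35

```text
time: 4.2
ee_pos: [0.449, 0.1652, 0.1046]
tool_rot: [0.034, 0.984, -0.006, 0.174]
ft_force: [-2.8, -3.0, 5.5]
gripper_width: 0.0137
```

```bash
python3 - <<'E'
from h import *
rel(*pose([.442,.166,.121],86,20))
im=arm.camera("wrist");cv2.imwrite("pics/w4.png",im[:,:,::-1])
for t in ["plunger_tip","cam_axis","knob_grip","gauge_grip"]:
        r=arm.tip_of("wrist",t);print(t,[(np.round(x["xyz"],4),round(x["p"],2)) for x in r[:2]])
E
```

```text
t 4.2 pos [0.449  0.1652 0.1046] row [0.1  0.03 0.08] [ 0.03  0.06 -0.01] q7 [-0.79 -0.03  0.21  2.21  0.34  0.7   0.69] F [-2.7604 -2.9856  5.5425] w 0.0137
plunger_tip [(array([0.4352, 0.099 , 0.0614]), 0.59)]
cam_axis [(array([0.432 , 0.0529, 0.0649]), 0.92)]
knob_grip [(array([0.4356, 0.0479, 0.1378]), 0.67)]
gauge_grip [(array([0.4463, 0.1684, 0.124 ]), 0.81)]
```

View pics/w4.png

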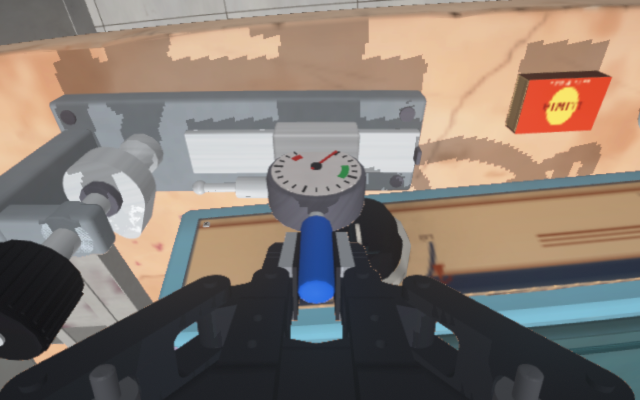

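servo_tool --pt "0 -0.4 0 0 0 0" --pt "0 -0.8 0 0 0 0" --pt "0 -1.2 0 0 0 0" --pt "0 -1.6 0 0 0 0" --pt "0 -2.0 0 0 0 0"

```text
time: 4.95
ee_pos: [0.4478, 0.1481, 0.1046]
tool_rot: [0.033, 0.984, -0.004, 0.175]
ft_force: [3.1, 10.0, -5.0]
gripper_width: 0.014
```

```bash
python3 - <<'E'
from h import *
rel(*pose([.442,.166,.121],86,20))
im=arm.camera("wrist");cv2.imwrite("pics/w5.png",im[:,:,::-1])
cv2.imwrite("pics/w5z.png",cv2.resize(im[110:240,40:400,::-1],None,fx=2.2,fy=2.2,interpolation=cv2.INTER_CUBIC))
for t in ["plunger_tip","cam_axis"]:
        r=arm.tip_of("wrist",t);print(t,[(np.round(x["xyz"],4),round(x["p"],2)) for x in r[:2]])
E
```

```text
t 4.95 pos [0.4478 0.1481 0.1046] row [0.1  1.74 0.1 ] [0.28 0.15 0.14] q7 [-0.77 -0.05  0.23  2.23  0.33  0.69  0.74] F [ 3.0988 10.0102 -5.032 ] w 0.014
plunger_tip [(array([0.4329, 0.0841, 0.0654]), 0.89)]
cam_axis [(array([0.4311, 0.0502, 0.0642]), 0.9)]
```

View pics/w5z.png

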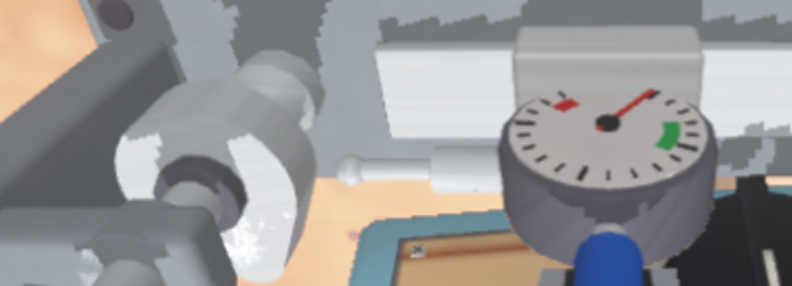

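servo_tool --pt "0 -0.2 0 0 0 0" --pt "0 -0.4 0 0 0 0" --pt "0 -0.6 0 0 0 0" --pt "0 -0.7 0 0 0 0" --pt "0 -0.7 0 0 0 0"

```text
time: 5.6
ee_pos: [0.4474, 0.1408, 0.1046]
tool_rot: [0.033, 0.984, -0.004, 0.175]
ft_force: [1.4, 8.4, -3.3]
gripper_width: 0.0141
```

```bash
cat > look.py <<'E'
from h import *
import sys
n=sys.argv[1]
rel(*pose([.442,.166,.121],86,20))
im=arm.camera("wrist");cv2.imwrite(f"pics/{n}.png",im[:,:,::-1])
cv2.imwrite(f"pics/{n}z.png",cv2.resize(im[110:240,40:400,::-1],None,fx=2.2,fy=2.2,interpolation=cv2.INTER_CUBIC))
E
python3 look.py w6
```

```text
t 5.6 pos [0.4474 0.1408 0.1046] row [0.1  2.47 0.1 ] [0.25 0.14 0.12] q7 [-0.76 -0.06  0.24  2.24  0.33  0.69  0.76] F [ 1.4202  8.3805 -3.2852] w 0.0141
```

View pics/w6z.png

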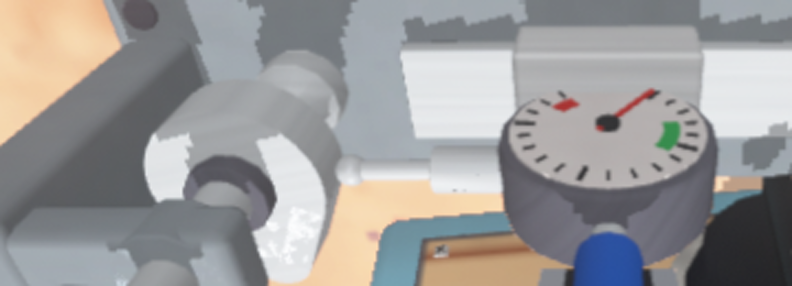

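servo_tool --pt "0 -0.1 0 0 0 0" --pt "0 -0.2 0 0 0 0" --pt "0 -0.3 0 0 0 0" --pt "0 -0.4 0 0 0 0" --pt "0 -0.4 0 0 0 0"

```text
time: 6.15
ee_pos: [0.4471, 0.1372, 0.1046]
tool_rot: [0.033, 0.984, -0.004, 0.175]
ft_force: [2.6, 10.3, -4.5]
gripper_width: 0.0141
```

```bash
python3 look.py w7
```

```text
t 6.15 pos [0.4471 0.1372 0.1046] row [0.1  2.83 0.1 ] [0.28 0.15 0.15] q7 [-0.76 -0.07  0.24  2.25  0.32  0.69  0.77] F [ 2.5693 10.2769 -4.4937] w 0.0141
```

View pics/w7z.png

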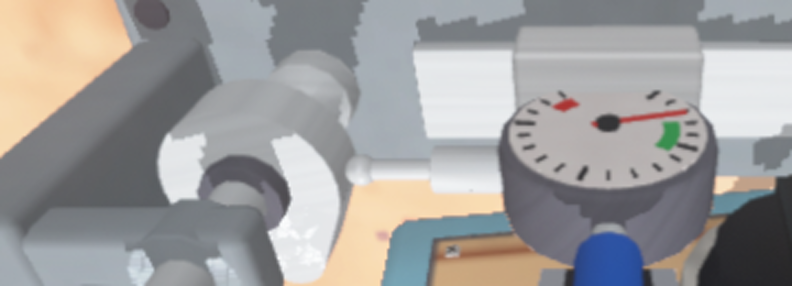

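servo_tool --pt "0 -0.1 0 0 0 0" --pt "0 -0.2 0 0 0 0" --pt "0 -0.22 0 0 0 0" --pt "0 -0.22 0 0 0 0"

```text
time: 6.6
ee_pos: [0.447, 0.1352, 0.1047]
tool_rot: [0.033, 0.984, -0.004, 0.175]
ft_force: [1.7, 10.4, -5.5]
gripper_width: 0.0139
```

```bash
python3 look.py w8
```

```text
t 6.6 pos [0.447  0.1352 0.1047] row [0.1  3.03 0.1 ] [0.29 0.16 0.15] q7 [-0.76 -0.07  0.25  2.25  0.32  0.69  0.77] F [ 1.7112 10.3981 -5.4636] w 0.0139
```

View pics/w8z.png

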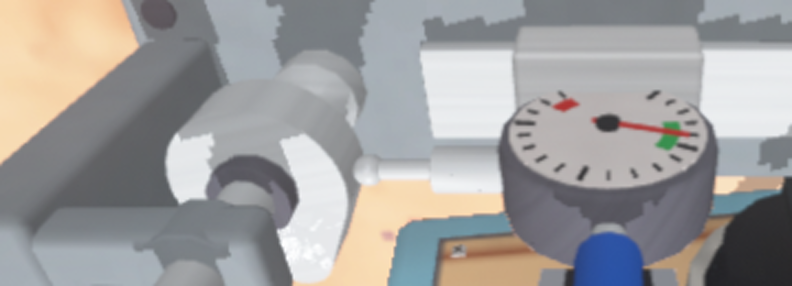

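servo_tool --pt "0 0 0 0 0 0" --pt "0 0 0 0 0 0" --pt "0 0 0 0 0 0" --fingers 4

```text
time: 6.95
ee_pos: [0.4465, 0.1319, 0.1037]
tool_rot: [0.034, 0.984, -0.006, 0.174]
ft_force: [0.1, -0.6, 0.3]
gripper_width: 0.0399
```

```bash
python3 look.py w9
```

```text
t 6.95 pos [0.4465 0.1319 0.1037] row [0.05 3.37 0.01] [ 0.01  0.02 -0.  ] q7 [-0.76 -0.07  0.25  2.25  0.33  0.69  0.77] F [ 0.0611 -0.6444  0.2974] w 0.0399
```

View pics/w9.png

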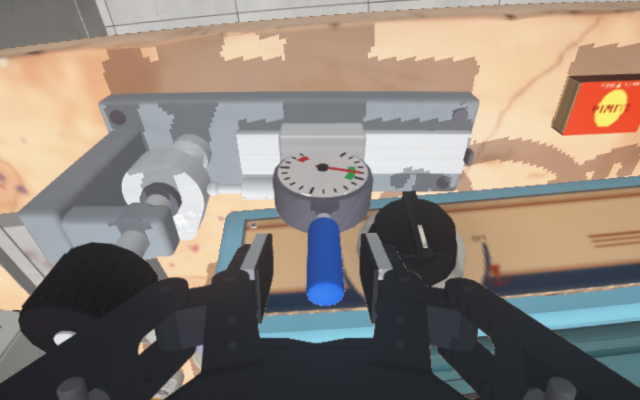

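View pics/w9z.png

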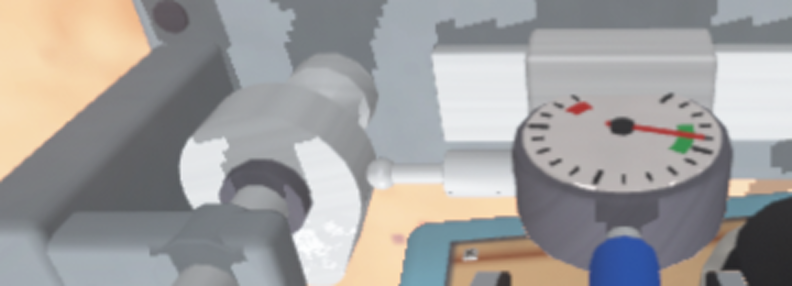

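```bash
python3 - <<'E'
from h import *
s=arm.sense();p=s["ee_pos"]+[0,0,.09]
rel(p,Ro.from_quat(s["tool_rot"]))
E
```

```text
t 7.0 pos [0.4464 0.1319 0.1036] row [-3.08  0.   -8.46] [0. 0. 0.] q7 [-0.76 -0.07  0.25  2.25  0.33  0.69  0.77] F [ 0.4714  0.469  -0.1783] w 0.0402
```

servo_tool --pt "-1 0 -2.8 0 0 0" --pt "-2 0 -5.6 0 0 0" --pt "-3.1 0 -8.5 0 0 0" --pt "-3.1 0 -8.5 0 8 0" --pt "-3.1 0 -8.5 0 16 0"

```text
time: 7.5
ee_pos: [0.4466, 0.1333, 0.1966]
tool_rot: [0.033, 0.999, 0.001, 0.035]
ft_force: [0.3, -0.2, -0.8]
gripper_width: 0.04
```

```bash
python3 - <<'E'
from h import *
rel(*pose([.4338,.0481,.21],20,0))
rel(*pose([.4338,.0481,.21],-30,0))
E
```

```text
t 7.5 pos [0.4466 0.1333 0.1966] row [ 0.74 -8.59  0.43] [ 2.55  3.32 66.14] q7 [-0.75 -0.    0.38  1.91  0.03  1.17  1.12] F [ 0.2737 -0.184  -0.7601] w 0.04
t 7.5 pos [0.4466 0.1333 0.1966] row [ 0.74 -8.59  0.43] [  4.19   2.18 116.11] q7 [-0.75 -0.    0.38  1.91  0.03  1.17  1.12] F [ 0.2737 -0.184  -0.7601] w 0.04
```

servo_tool --pt "0.7 -5 0.4 2.5 3.3 66" --pt "0.7 -8.6 0.4 2.5 3.3 66" --pt "0.7 -8.6 0.4 2.5 3.3 66" --pt "0.7 -8.6 0.4 2.5 3.3 66" --pt "0.7 -8.6 0.4 2.5 3.3 66" --fingers 6.5

```text
time: 8.0
ee_pos: [0.4337, 0.0463, 0.1894]
tool_rot: [0.401, 0.916, -0.002, 0.014]
ft_force: [0.4, -0.1, -0.2]
gripper_width: 0.0652
```

servo_tool --pt "0 0 0 0 0 60" --pt "0 0 0 0 0 60" --pt "0 0 0 0 0 60" --pt "0 0 0 0 0 60" --pt "0 0 0 0 0 60"

```text
time: 8.5
ee_pos: [0.4337, 0.0466, 0.1894]
tool_rot: [0.709, 0.706, 0.004, 0.014]
ft_force: [0.4, 0.9, 0.9]
gripper_width: 0.0653
```

```bash
python3 - <<'E'
from h import *
rel(*pose([.4338,.0481,.21],-30,0))
im=arm.camera("wrist");cv2.imwrite("pics/w10.png",im[:,:,::-1])
for t in ["knob_grip"]:
        r=arm.tip_of("wrist",t);print(t,[(np.round(x["xyz"],4),round(x["p"],2)) for x in r[:2]])
E
```

```text
t 8.5 pos [0.4337 0.0466 0.1894] row [ 0.15  0.02 -0.19] [ 1.59  0.43 29.75] q7 [-0.63 -0.03  0.43  1.95  0.04  1.2  -0.22] F [0.3741 0.8828 0.8653] w 0.0653
knob_grip [(array([0.4325, 0.0459, 0.1409]), 0.85)]
```

View pics/w10.png

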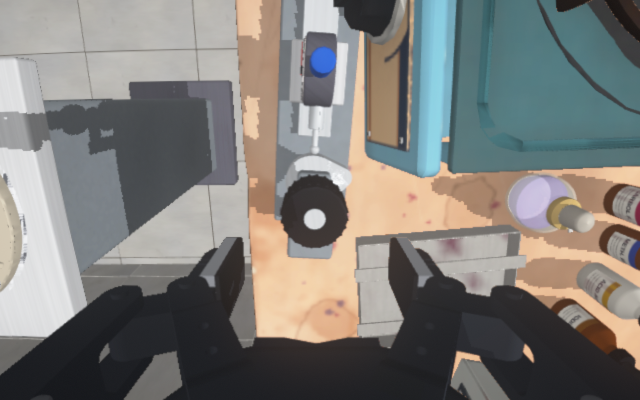

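```bash
cat >> h.py <<'E'
def wray(uv,z):
    s=arm.sense();R=Ro.from_quat(s["tool_rot"]).as_matrix();i=arm.camera_info("wrist");T=i["T_tool_cam"]
    n=cv2.undistortPoints(np.array([[uv]],float),i["mtx"],i["dist_coeffs"])[0,0]
    d=R@T[:3,:3]@np.array([n[0],n[1],1]);o=s["ee_pos"]+R@T[:3,3]
    return o+d*(z-o[2])/d[2]
E
python3 - <<'E'
from h import *
print(wray((314,219),.155), wray((322,60),.135))
rel(*pose([.4338,.0478,.145],-30,0))
E
```

```text
[0.4332 0.0498 0.155 ] [0.4381 0.136  0.135 ]
t 8.6 pos [0.4337 0.0466 0.1894] row [ 0.21 -0.15  6.31] [ 1.59  0.43 29.97] q7 [-0.63 -0.03  0.43  1.95  0.04  1.2  -0.21] F [-0.0946 -0.1183 -0.7366] w 0.0651
```

servo_tool --pt "0.2 0 1 1.6 0.4 30" --pt "0.2 0 1 1.6 0.4 30" --pt "0.2 0 1 1.6 0.4 30" --pt "0.2 0 1 1.6 0.4 30" --pt "0.2 0 1 1.6 0.4 30"

```text
time: 9.1
ee_pos: [0.434, 0.0484, 0.1793]
tool_rot: [0.865, 0.502, -0.0, 0.0]
ft_force: [-1.0, -0.1, 0.2]
gripper_width: 0.0652
```

```bash
python3 - <<'E'
from h import *
rel(*pose([.4335,.0485,.145],-30,0))
E
```

```text
t 9.1 pos [0.434  0.0484 0.1793] row [-0.02 -0.05  5.3 ] [-0.01  0.04  0.29] q7 [-0.62 -0.    0.44  1.95  0.    1.2  -0.7 ] F [-1.015  -0.108   0.2014] w 0.0652
```

servo_tool --pt "0 0 2.5 0 0 0" --pt "0 0 5 0 0 0" --pt "0 0 5 0 0 0"

```text
time: 9.4
ee_pos: [0.4318, 0.0482, 0.1269]
tool_rot: [0.864, 0.503, -0.003, -0.0]
ft_force: [0.0, -0.1, 0.1]
gripper_width: 0.0651
```

servo_tool --pt "0 0 0 0 0 0" --pt "0 0 0 0 0 0" --pt "0 0 0 0 0 0" --pt "0 0 0 0 0 0" --fingers 3 --squeeze 40

```text
time: 9.8
ee_pos: [0.4336, 0.0495, 0.1309]
tool_rot: [0.865, 0.502, -0.0, -0.001]
ft_force: [-7.6, 1.6, 7.5]
gripper_width: 0.0367
```

```bash
python3 - <<'E'
from h import *
rel(*pose([.4335,.0485,.145],-30,0))
im=arm.camera("wrist");cv2.imwrite("pics/w11.png",im[:,:,::-1])
im=arm.camera("scene");cv2.imwrite("pics/s11.png",cv2.resize(im[180:265,260:370,::-1],None,fx=7,fy=7,interpolation=cv2.INTER_CUBIC))
E
```

```text
t 9.8 pos [0.4336 0.0495 0.1309] row [-0.09  0.04  0.46] [-0.06 -0.03  0.26] q7 [-0.61  0.05  0.45  2.01 -0.03  1.08 -0.68] F [-7.6423  1.5888  7.5315] w 0.0367
```

View pics/w11.png

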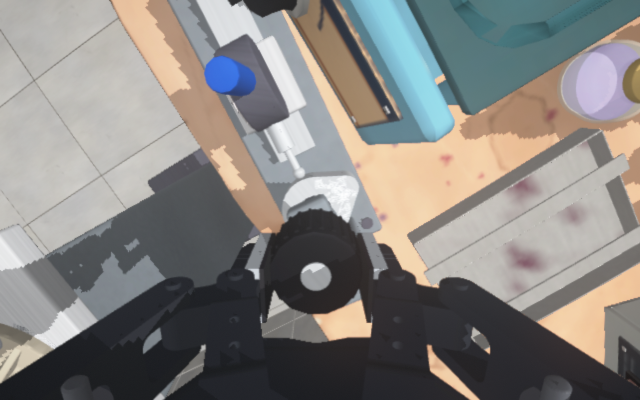

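View pics/s11.png

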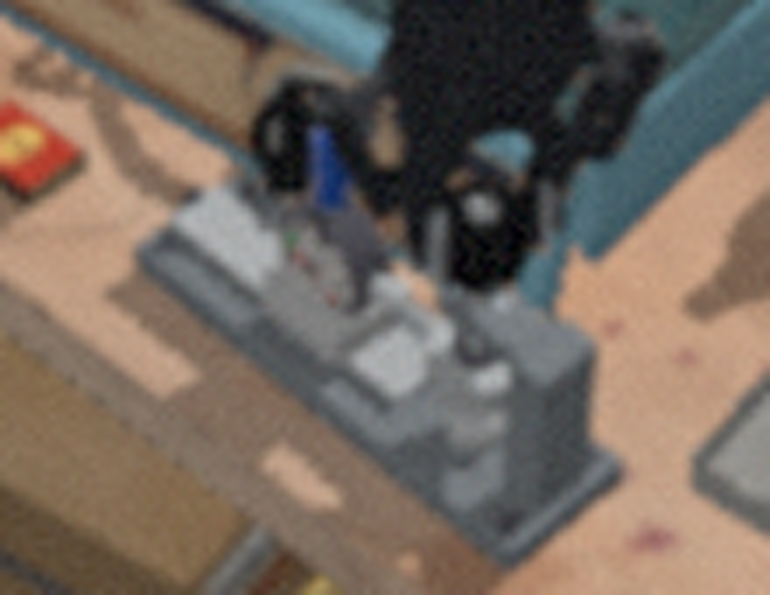

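servo_tool --pt "0 0 0 0 0 -8" --pt "0 0 0 0 0 -16" --pt "0 0 0 0 0 -24" --pt "0 0 0 0 0 -32" --pt "0 0 0 0 0 -40"

```text
time: 10.4
ee_pos: [0.4338, 0.0495, 0.1309]
tool_rot: [0.639, 0.769, 0.0, -0.0]
ft_force: [-5.8, 2.6, 5.3]
gripper_width: 0.0367
```

```bash
cat > look2.py <<'E'
from h import *
import sys
n=sys.argv[1]
s=arm.sense();R=Ro.from_quat(s["tool_rot"]).as_matrix()
print("t",round(s["time"],2),s["ee_pos"],"az",round(np.degrees(np.arctan2(R[1,1],R[0,1])),2),"zax",R[:,2],"q",s["joint_pos"],"F",s["ft_force"],s["ft_torque"],s["gripper_width"])
im=arm.camera("wrist");cv2.imwrite(f"pics/{n}.png",im[:,:,::-1])
E
python3 look2.py w12
```

```text
t 10.4 [0.4338 0.0495 0.1309] az 10.56 zax [-0.0002  0.0011 -1.    ] q [-0.5913  0.0517  0.4214  2.0133 -0.0252  1.0813  0.0258] F [-5.7588  2.5987  5.3459] [ 0.3417  1.3476 -0.1955] 0.036714795541011105
```

View pics/w12.png

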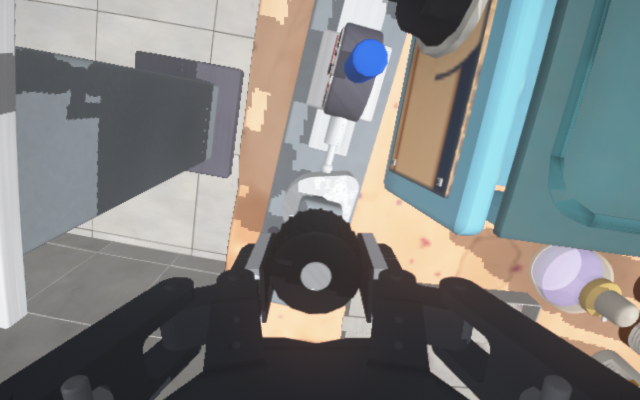

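servo_tool --pt "0 0 0 0 0 -8" --pt "0 0 0 0 0 -16" --pt "0 0 0 0 0 -24" --pt "0 0 0 0 0 -24"

```text
time: 10.85
ee_pos: [0.4339, 0.0495, 0.1309]
tool_rot: [0.465, 0.885, 0.001, -0.0]
ft_force: [-5.8, 1.2, 4.6]
gripper_width: 0.0366
```

```bash
python3 look2.py w13
```

```text
t 10.85 [0.4339 0.0495 0.1309] az 34.54 zax [ 0.0001  0.0011 -1.    ] q [-0.5777  0.0519  0.4071  2.0127 -0.0245  1.0811  0.4433] F [-5.7613  1.1667  4.59  ] [0.3447 1.2434 0.0526] 0.03664099934339305
```

View pics/w13.png

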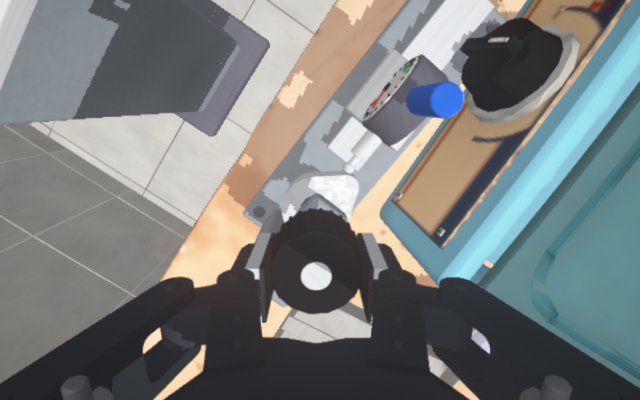

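```bash
cat > zoom.py <<'E'
import cv2,sys
n,x,y,w=sys.argv[1],*map(int,sys.argv[2:5])
a=cv2.imread(f"pics/{n}.png")[max(0,y-w):y+w,max(0,x-w):x+w]
cv2.imwrite(f"pics/{n}z.png",cv2.resize(a,(600,int(600*a.shape[0]/a.shape[1])),interpolation=cv2.INTER_CUBIC))
E
python3 zoom.py w13 395 90 50
```

```text
(no output)
```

View pics/w13z.png

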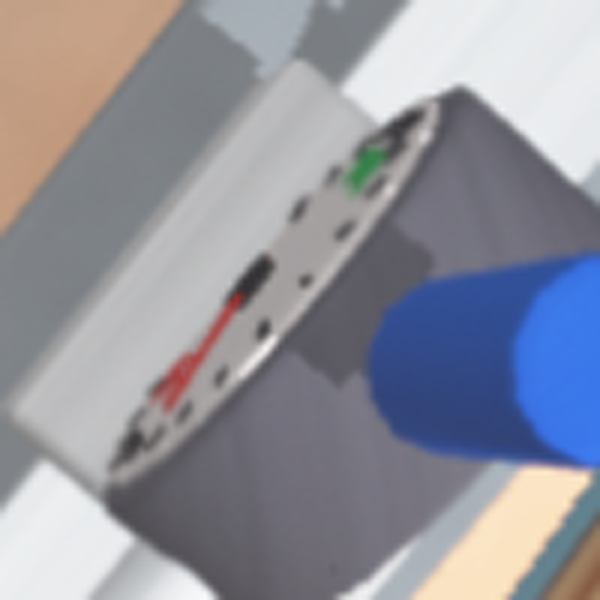

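servo_tool --pt "0 0 0 0 0 -8" --pt "0 0 0 0 0 -16" --pt "0 0 0 0 0 -16"

```text
time: 11.2
ee_pos: [0.4339, 0.0496, 0.1309]
tool_rot: [0.337, 0.941, 0.001, -0.0]
ft_force: [-4.1, 3.4, 5.9]
gripper_width: 0.0368
```

```bash
python3 look2.py w14
```

```text
t 11.2 [0.4339 0.0496 0.1309] az 50.56 zax [ 0.0001  0.001  -1.    ] q [-0.5688  0.052   0.3976  2.0123 -0.0239  1.0811  0.7221] F [-4.0526  3.4479  5.8951] [0.3638 1.0711 0.174 ] 0.036817677523955934
```

View pics/w14.png

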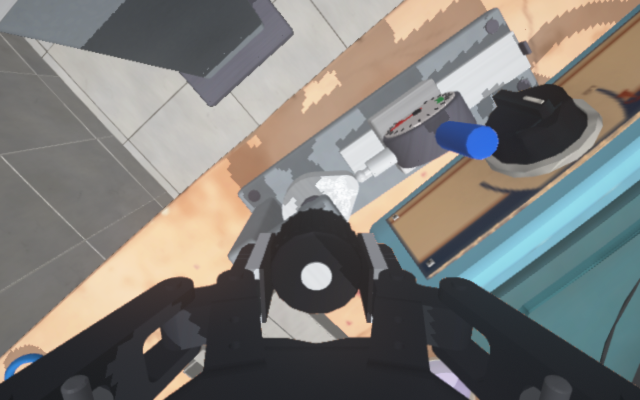

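```bash
cat > rect.py <<'E'
from h import *
import sys
n=sys.argv[1]; c=np.array([float(v) for v in sys.argv[2:5]]) if len(sys.argv)>4 else np.array([.4285,.137,.063])
s=arm.sense();R=Ro.from_quat(s["tool_rot"]).as_matrix();i=arm.camera_info("wrist");T=i["T_tool_cam"]
Rc=R@T[:3,:3];o=s["ee_pos"]+R@T[:3,3]
im=cv2.imread(f"pics/{n}.png")
ly=np.array([.07,.9975,0]);lz=np.array([0,0,1.])
N=560;h=.033
g=(np.arange(N)+.5)/N*2*h-h
U,V=np.meshgrid(-g,-g)   # seen from -x: right = -y
P=c+U[...,None]*ly+V[...,None]*lz
Pc=((P-o)@Rc).reshape(-1,1,3)
uv=cv2.projectPoints(Pc,np.zeros(3),np.zeros(3),i["mtx"],i["dist_coeffs"])[0].reshape(N,N,2).astype(np.float32)
out=cv2.remap(im,uv[...,0],uv[...,1],cv2.INTER_CUBIC)
cv2.circle(out,(N//2,N//2),int(.027/h*N/2),(0,255,255),1)
cv2.imwrite(f"pics/{n}r.png",out)
E
python3 rect.py w14
```

```text
(no output)
```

View pics/w14r.png

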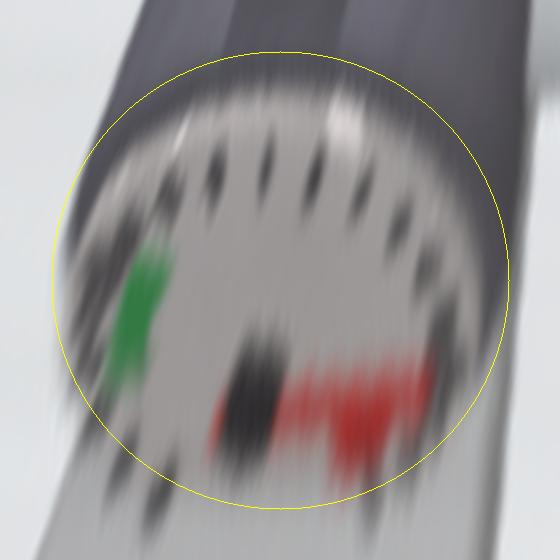

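```bash
python3 rect.py w14 .4245 .1395 .063
```

```text
(no output)
```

View pics/w14r.png

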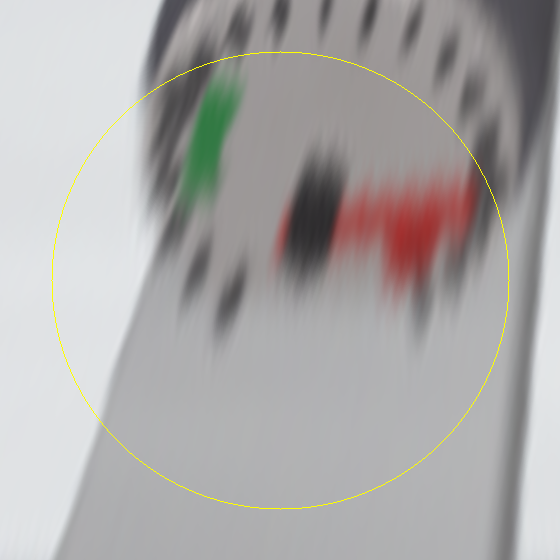

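servo_tool --pt "0 0 0 0 0 -8" --pt "0 0 0 0 0 -16" --pt "0 0 0 0 0 -16"

```text
time: 11.55
ee_pos: [0.434, 0.0496, 0.1309]
tool_rot: [0.203, 0.979, 0.001, 0.0]
ft_force: [-5.2, 2.3, 4.5]
gripper_width: 0.0366
```

```bash
python3 look2.py w15; python3 rect.py w15 .4263 .138 .063
```

```text
t 11.55 [0.434  0.0496 0.1309] az 66.57 zax [ 0.0003  0.001  -1.    ] q [-0.5599  0.0522  0.3882  2.012  -0.0235  1.081   1.0008] F [-5.1993  2.2728  4.5264] [0.4137 1.0918 0.2374] 0.0366350505837619
```

View pics/w15r.png

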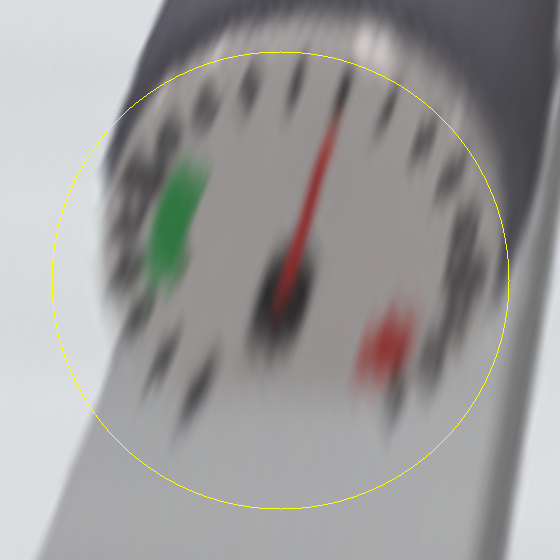

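View pics/w15.png

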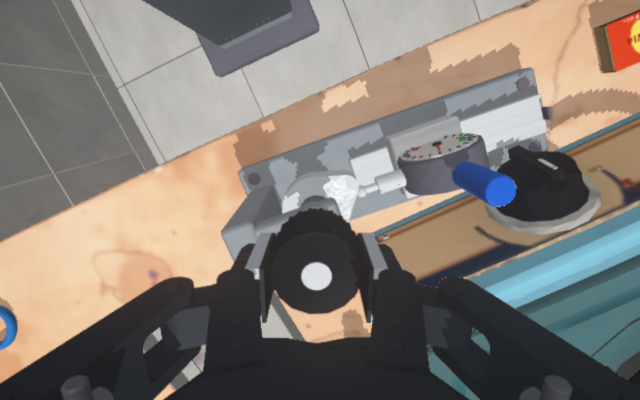

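servo_tool --pt "0 0 0 0 0 0" --pt "0 0 0 0 0 0" --fingers 5

```text
time: 11.8
ee_pos: [0.4347, 0.0488, 0.1304]
tool_rot: [0.206, 0.978, 0.0, 0.001]
ft_force: [0.3, 0.2, 1.0]
gripper_width: 0.05
```

servo_tool --pt "0 0 0 0 0 -8" --pt "0 0 0 0 0 -16" --pt "0 0 0 0 0 -24" --pt "0 0 0 0 0 -32" --pt "0 0 0 0 0 -36"

```text
time: 12.3
ee_pos: [0.4345, 0.0486, 0.1299]
tool_rot: [-0.108, 0.994, -0.0, 0.0]
ft_force: [0.3, 0.3, 0.3]
gripper_width: 0.0501
```

```bash
python3 look2.py w16; python3 rect.py w16 .4263 .138 .063
```

```text
t 12.3 [0.4345 0.0486 0.1299] az 102.46 zax [ 0.0009 -0.0004 -1.    ] q [-0.5391  0.0542  0.3684  2.0119 -0.0216  1.0784  1.6271] F [0.2521 0.2895 0.2809] [-0.0146 -0.0525  0.0269] 0.05013843620946219
```

View pics/w16r.png

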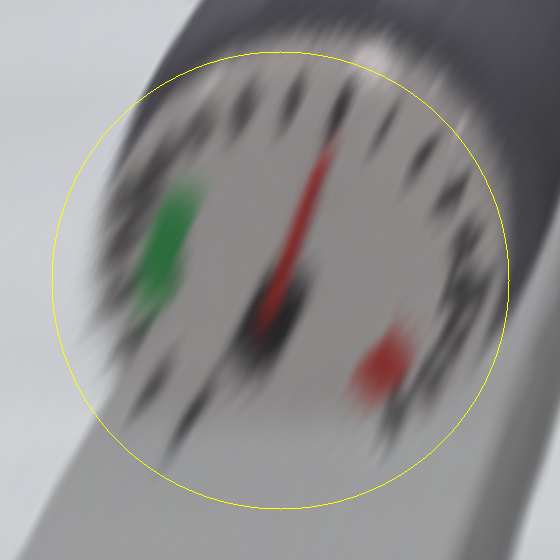

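View pics/w16.png

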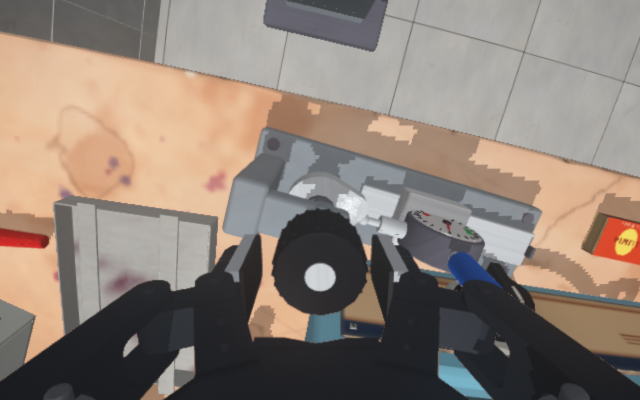

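servo_tool --pt "0 0 0 0 0 0" --pt "0 0 0 0 0 0" --pt "0 0 0 0 0 0" --fingers 3

```text
time: 12.65
ee_pos: [0.4342, 0.0499, 0.1303]
tool_rot: [-0.105, 0.994, 0.001, 0.0]
ft_force: [-3.3, 3.2, 7.1]
gripper_width: 0.0365
```

```bash
python3 look2.py w17; python3 rect.py w17 .4263 .138 .063
```

```text
t 12.65 [0.4342 0.0499 0.1303] az 102.05 zax [ 0.0004  0.0012 -1.    ] q [-0.5401  0.0536  0.3674  2.0117 -0.0231  1.0794  1.6189] F [-3.3085  3.1877  7.0617] [0.8883 0.7415 0.0995] 0.036526256413907256
```

servo_tool --pt "0 0 0 0 0 8" --pt "0 0 0 0 0 16" --pt "0 0 0 0 0 22" --pt "0 0 0 0 0 22"

```text
time: 13.1
ee_pos: [0.4342, 0.0497, 0.1302]
tool_rot: [0.089, 0.996, 0.001, 0.0]
ft_force: [-3.9, 2.2, 7.0]
gripper_width: 0.0367
```

```bash
python3 look2.py w18; python3 rect.py w18 .4263 .138 .063; python3 -c "
import cv2,numpy as np
cv2.imwrite('pics/c1.png',np.hstack([cv2.resize(cv2.imread(f'pics/{n}r.png'),(400,400)) for n in('w17','w18')]))"
```

```text
t 13.1 [0.4342 0.0497 0.1302] az 79.81 zax [ 0.0004  0.001  -1.    ] q [-0.5525  0.0534  0.3806  2.0122 -0.0236  1.0793  1.2317] F [-3.8889  2.225   6.9987] [ 0.7157  0.682  -0.1033] 0.03668718363372189
```

View pics/c1.png

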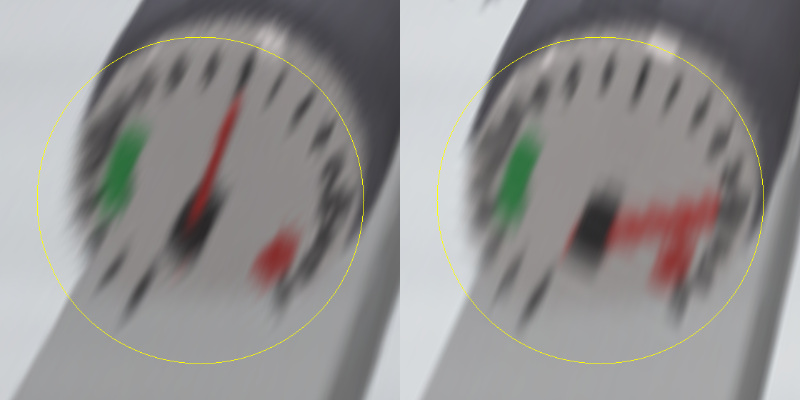

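servo_tool --pt "0 0 0 0 0 8" --pt "0 0 0 0 0 16" --pt "0 0 0 0 0 16"

```text
time: 13.45
ee_pos: [0.4342, 0.0495, 0.1303]
tool_rot: [0.227, 0.974, 0.001, 0.0]
ft_force: [-4.4, 1.4, 7.0]
gripper_width: 0.0367
```

```bash
python3 look2.py w19; python3 rect.py w19 .4263 .138 .063
```

```text
t 13.45 [0.4342 0.0495 0.1303] az 63.71 zax [ 0.0004  0.001  -1.    ] q [-0.5613  0.0532  0.3902  2.0125 -0.024   1.0794  0.9517] F [-4.4088  1.4207  6.9877] [ 0.6051  0.7179 -0.2139] 0.036707908052630016
```

View pics/w19r.png

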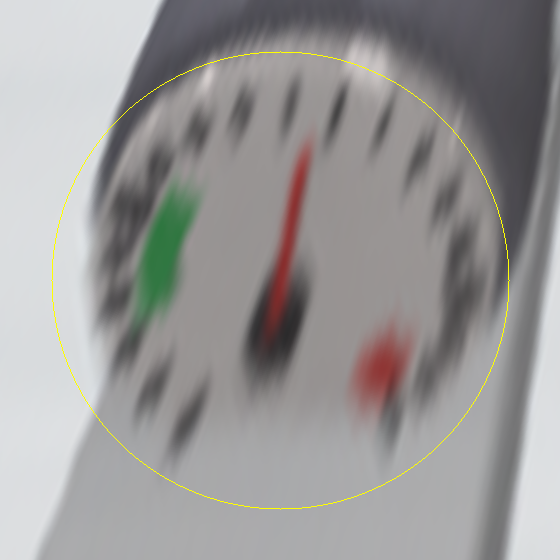

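servo_tool --pt "0 0 0 0 0 -1.4" --pt "0 0 0 0 0 -1.4"

```text
time: 13.7
ee_pos: [0.4342, 0.0495, 0.1303]
tool_rot: [0.213, 0.977, 0.001, 0.0]
ft_force: [-3.4, 3.0, 6.5]
gripper_width: 0.0366
```

```bash
python3 look2.py w20; python3 rect.py w20 .4263 .138 .063;python3 -c "
import cv2,numpy as np
cv2.imwrite('pics/c2.png',np.hstack([cv2.resize(cv2.imread(f'pics/{n}r.png')[40:400,130:430],(400,480)) for n in('w17','w20')]))"
```

```text
t 13.7 [0.4342 0.0495 0.1303] az 65.45 zax [ 0.0005  0.001  -1.    ] q [-0.5603  0.0532  0.3892  2.0124 -0.024   1.0794  0.982 ] F [-3.4289  3.0275  6.4875] [ 0.573   0.7189 -0.1008] 0.036551617157084576
```

View pics/c2.png

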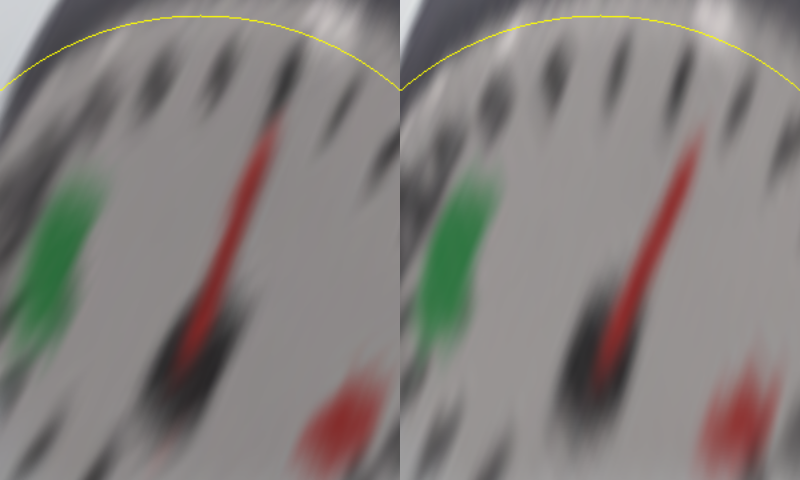

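servo_tool --pt "0 0 0 0 0 -8" --pt "0 0 0 0 0 -16" --pt "0 0 0 0 0 -17.8" --pt "0 0 0 0 0 -17.8"

```text
time: 14.15
ee_pos: [0.4342, 0.0497, 0.1303]
tool_rot: [0.058, 0.998, 0.001, 0.0]
ft_force: [-4.0, 2.4, 7.0]
gripper_width: 0.0372
```

```bash
python3 look2.py w21; python3 rect.py w21 .4263 .138 .063
```

```text
t 14.15 [0.4342 0.0497 0.1303] az 83.32 zax [ 0.0005  0.001  -1.    ] q [-0.5504  0.0534  0.3784  2.0121 -0.0235  1.0793  1.2928] F [-4.0007  2.4372  7.0468] [0.6949 0.7698 0.1315] 0.0372426179281278
```

View pics/w21r.png

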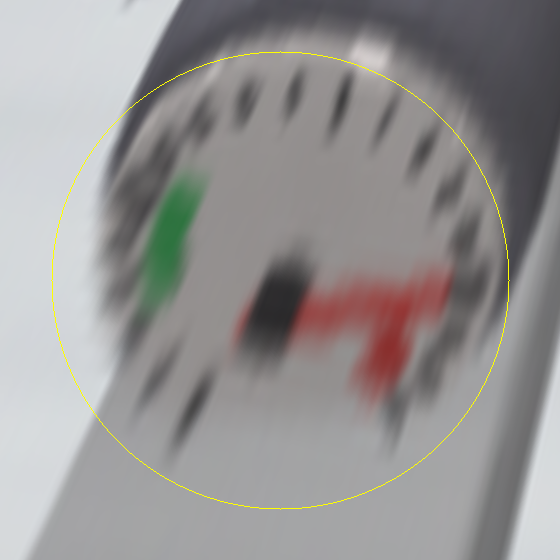

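servo_tool --pt "0 0 0 0 0 -8" --pt "0 0 0 0 0 -16" --pt "0 0 0 0 0 -18.7" --pt "0 0 0 0 0 -18.7"

```text
time: 14.6
ee_pos: [0.4342, 0.0499, 0.1303]
tool_rot: [-0.105, 0.994, 0.001, 0.0]
ft_force: [-4.4, 4.5, 7.2]
gripper_width: 0.0371
```

```bash
python3 look2.py w22; python3 rect.py w22 .4263 .138 .063;python3 -c "
import cv2,numpy as np
cv2.imwrite('pics/c3.png',np.hstack([cv2.resize(cv2.imread(f'pics/{n}r.png')[40:400,130:430],(400,480)) for n in('w17','w22')]))"
```

```text
t 14.6 [0.4342 0.0499 0.1303] az 102.07 zax [ 0.0004  0.0012 -1.    ] q [-0.54    0.0536  0.3673  2.0117 -0.0231  1.0794  1.6191] F [-4.3726  4.5299  7.1641] [0.8156 0.8166 0.2797] 0.03710337408527031
```

View pics/c3.png

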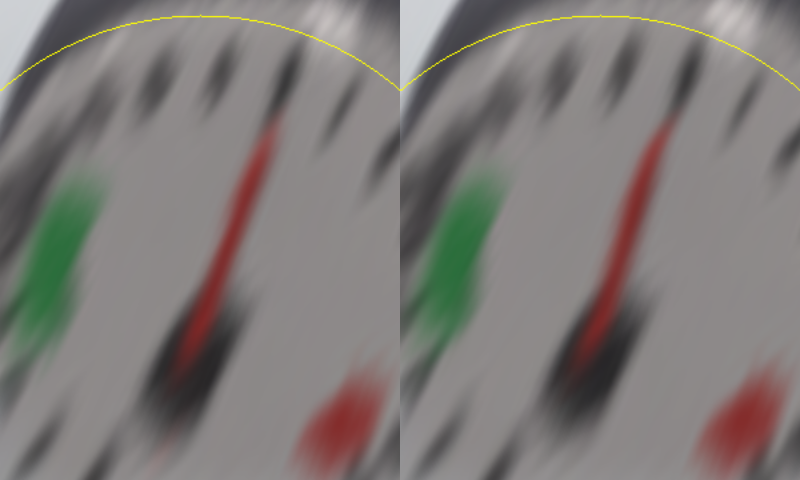

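servo_tool --pt "0 0 0 0 0 8" --pt "0 0 0 0 0 16" --pt "0 0 0 0 0 18.9" --pt "0 0 0 0 0 18.9"

```text
time: 15.05
ee_pos: [0.4342, 0.0497, 0.1303]
tool_rot: [0.062, 0.998, 0.001, 0.0]
ft_force: [-4.3, 2.6, 7.0]
gripper_width: 0.0366
```

```bash
python3 look2.py w23; python3 rect.py w23 .4263 .138 .063
```

```text
t 15.05 [0.4342 0.0497 0.1303] az 82.91 zax [ 0.0005  0.0011 -1.    ] q [-0.5507  0.0534  0.3788  2.0121 -0.0235  1.0793  1.2858] F [-4.3418  2.5573  6.9696] [ 0.7208  0.768  -0.1435] 0.03661037158064552
```

servo_tool --pt "0 0 0 0 0 0" --pt "0 0 0 0 0 0" --pt "0 0 0 0 0 0" --fingers 5.5

```text
time: 15.4
ee_pos: [0.434, 0.0485, 0.1294]
tool_rot: [0.06, 0.998, -0.0, -0.0]
ft_force: [-0.1, 0.1, 0.4]
gripper_width: 0.0546
```

servo_tool --pt "0 0 -2 0 0 0" --pt "0 0 -4 0 0 0" --pt "0 0 -6 0 0 0" --pt "0 0 -7 0 0 0" --pt "0 0 -7 0 0 0"

```text
time: 15.9
ee_pos: [0.4348, 0.0488, 0.2004]
tool_rot: [0.06, 0.998, 0.0, 0.001]
ft_force: [0.4, 0.6, -0.2]
gripper_width: 0.0553
```

```bash
python3 look2.py w24; python3 rect.py w24 .4263 .138 .063; python3 -c "
import cv2,numpy as np
cv2.imwrite('pics/c4.png',np.hstack([cv2.resize(cv2.imread(f'pics/{n}r.png'),(400,400)) for n in('w23','w24')]))"; python3 - <<'E'
from h import *
rel(*pose([.440,.130,.20],86,25))
E
```

```text
t 15.9 [0.4348 0.0488 0.2004] az 83.11 zax [ 0.0021  0.0003 -1.    ] q [-0.56   -0.0191  0.3733  1.914   0.0074  1.2433  1.2615] F [ 0.4077  0.5587 -0.2376] [-0.0276  0.0211 -0.0027] 0.05531165187858701
t 15.95 pos [0.4342 0.0488 0.1994] row [-0.39  8.18  1.63] [ -0.63 -24.96  -2.82] q7 [-0.56 -0.02  0.37  1.92  0.01  1.24  1.26] F [-0.54    0.2957 -1.5761] w 0.0549
```

View pics/c4.png

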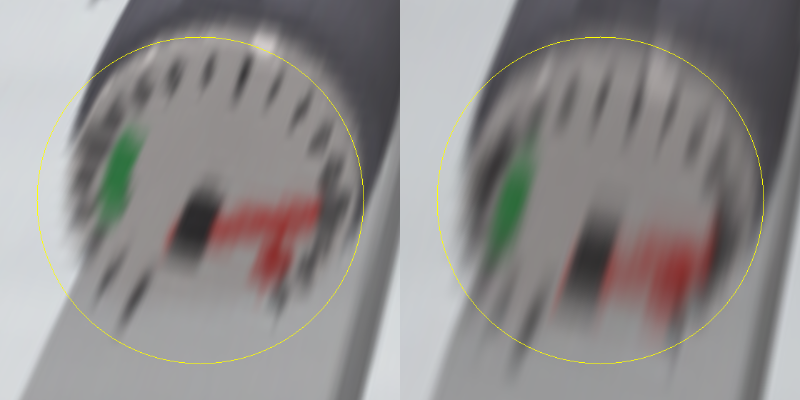

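View pics/w24.png

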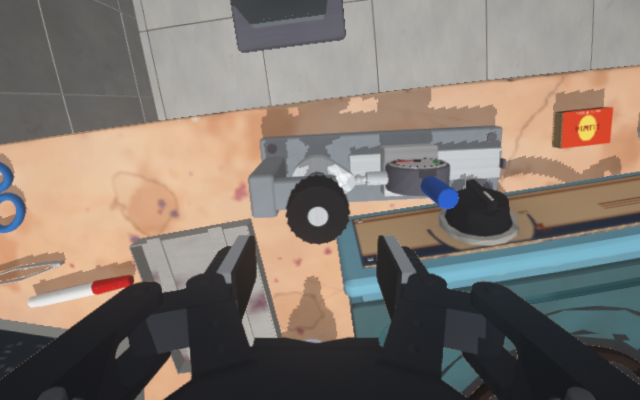

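Released; the lobe points at the ball. I'll take a tilted, well-foreshortened final look (row ≈ [-0.4, 8.2, -1] with a -25° tilt, staying higher than the handle).

servo_tool --pt "-0.4 4 -1 0 -8 0" --pt "-0.4 8 -1 0 -16 0" --pt "-0.4 8 -1 0 -25 0" --pt "-0.4 8 -1 0 -25 0"

```text
time: 16.35
ee_pos: [0.4428, 0.128, 0.2048]
tool_rot: [0.055, 0.975, -0.015, 0.215]
ft_force: [-0.8, -0.8, -1.0]
gripper_width: 0.0547
```

```bash
python3 look2.py w25; python3 zoom.py w25 270 120 75; python3 rect.py w25 .4273 .137 .063
```

```text
t 16.35 [0.4428 0.128  0.2048] az 83.49 zax [ 0.4179 -0.0527 -0.907 ] q [-0.6698 -0.2395  0.0912  2.1718  0.3824  0.9033  0.6885] F [-0.7901 -0.7909 -0.9562] [-0.0066  0.4873  0.0117] 0.05470841512924481
```

View pics/w25.png

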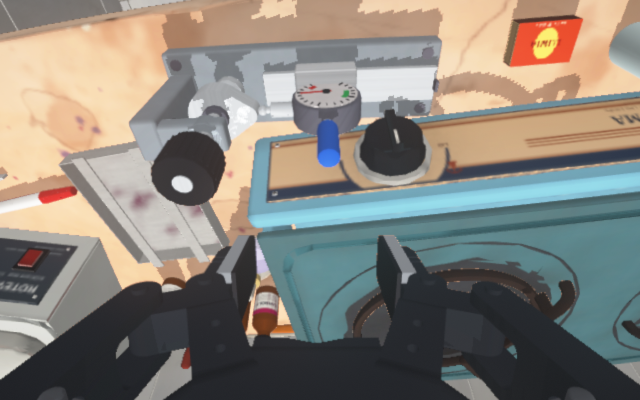

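View pics/w25r.png

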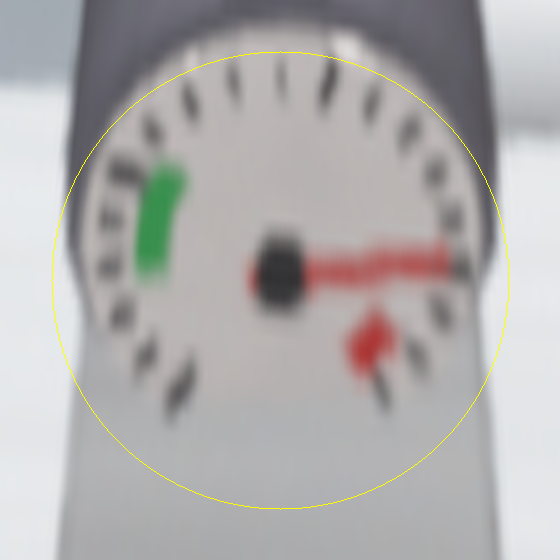

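servo_tool --pt "0 0 -2 0 8 0" --pt "0 0 -3 0 16 0" --pt "0 0 -3 0 16 0" --pt "0 0 -3 0 16 0"

```text
time: 16.8
ee_pos: [0.4363, 0.1284, 0.236]
tool_rot: [0.061, 0.995, -0.005, 0.079]
ft_force: [-0.9, 0.3, -0.1]
gripper_width: 0.0549
```

```bash
python3 look2.py w26; python3 - <<'E'
from cell import arm
print(arm.job_done())
E
```

```text
t 16.8 [0.4363 0.1284 0.236 ] az 82.97 zax [ 0.156  -0.0204 -0.9876] q [-0.6805 -0.1123  0.239   1.9283  0.1202  1.1915  0.9698] F [-0.9211  0.3421 -0.1091] [ 0.0153  0.142  -0.013 ] 0.05492883826020402
the job is handed in; nothing more can be done
None
```

View pics/w26.png

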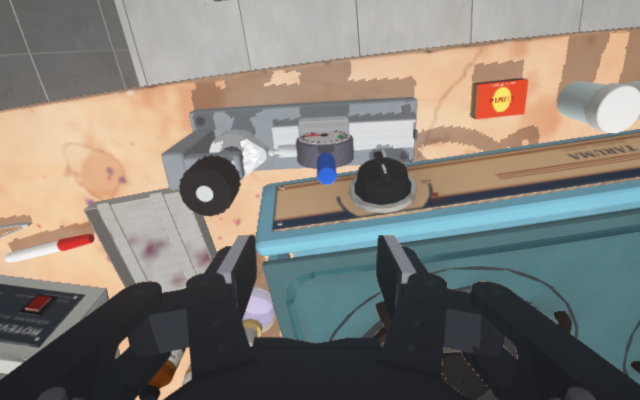

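The gauge is set with its needle in the green band. The camshaft stands at the top of its lobe, and I handed the job in at about 17 s with the gripper clear of everything.

- **Gauge:** I slid it up until the needle read about 4 to 4.5 mm, then let go. The needle was still in the green after release.
- **Camshaft:** I turned it anticlockwise past the top, then found two angles, one each side, where the needle read 10 mm. They were about 64.6° and 102.0°. I left the shaft midway, at about 83°, which I put within roughly half a degree of the top. A repeat of the 102° reading agreed to about 0.15 mm, so the grip had not slipped.
- **Last check:** after release the needle read about 14.4 to 14.8 mm, short of the red at 17. The lower figure allows for parallax in my view of the dial. It was never seen in the red. The lobe points at the plunger ball, and none of the things on the bench was touched.
- **Disagreement:** the lobe shape and the two 10 mm readings predict about 14.0 mm at the top, so my final reading is 0.4 to 0.8 mm higher. I put this down to reading the dial at an angle. It barely affects the midpoint.

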